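# Unlock the token carousel and find the full tin by heft

## Task

The laundry's washing-machine tokens are kept in three identical closed tins in a locked carousel. Take the T-key from its wooden stand, push it fully home in the lock, turn it clockwise as far as it goes so that the keeper arms swing off the lids, and leave the key in the lock. Then, going from left to front to right, heft each tin by lifting it straight up about 5 cm above its seat; set the lighter tins back in the carousel without dropping them, and finish holding the heaviest one still and upright in the gripper, its underside at least 15 cm above the worktop, leaving everything else on the worktop alone.

Things in the scene. Friction and masses are not known exactly. Their poses are not given: they have to be found in the camera images.
- carousel: round green base 256 mm across and 12 mm thick, fixed to the worktop, with three steel-collared seats (left, front, right, 120 degrees apart) round a centre post that bears the lock. Origin: centre of the underside; at yaw 0 the front seat lies towards -x (the robot)
- keeper (a joint): turn of the lock cylinder with its 3 steel keeper arms, rad, clockwise from above: about 0 locked (an arm 4 mm above each lid, no tin lifts out), 1.047 (60 degrees) at the open stop, arms midway between tins. Stiff (0.12 N m), stays where left; turn it only with the key. Arms 20 mm wide, reaching 88 mm from the axis, 94 to 98 mm above the worktop
- lock_mouth (a point): centre of the square keyhole's mouth in the top of the round brass lock cylinder (38 mm across), 123 mm above the worktop; z up, turns with the cylinder. Hole 13.5 mm square, 24 mm deep, its sides parallel to this point's x and y; the key enters in any of the four quarter turns
- key: T-key upright in its stand, 0.06 kg: 12 mm square steel shank 22 mm long (sides along the key's x and y, last 6 mm tapering to 8 mm), round flange 23 mm across, 22 to 27 mm above the foot, that stops on the lock's face; red grip bar 46 mm long (along x), 10 mm thick (along y), 36 to 62 mm above the foot. Origin: centre of the shank's foot, z up
- key_tip (a point): centre of the foot of the key's shank (the key's origin)
- key_stand: oak block 56x56x34 mm fixed to the worktop, with a 14 mm square hole in which the key's shank stands, the flange on the block's top. Origin: centre of the underside
- tin_a: one of three outwardly identical closed tins, blue with a paper band and bare metal lid: 52 mm across, lid (top 20 mm) 54 mm across, 78 mm high. Origin: centre of the underside, z up. Holds metal tokens; all weigh 0.1 to 0.6 kg, the fullest at least 0.15 kg more than either other. The letters tell nothing of the weight; any tin may be in any seat
- tin_b: one of three outwardly identical closed tins, blue with a paper band and bare metal lid: 52 mm across, lid (top 20 mm) 54 mm across, 78 mm high. Origin: centre of the underside, z up. Holds metal tokens; all weigh 0.1 to 0.6 kg, the fullest at least 0.15 kg more than either other. The letters tell nothing of the weight; any tin may be in any seat
- tin_c: one of three outwardly identical closed tins, blue with a paper band and bare metal lid: 52 mm across, lid (top 20 mm) 54 mm across, 78 mm high. Origin: centre of the underside, z up. Holds metal tokens; all weigh 0.1 to 0.6 kg, the fullest at least 0.15 kg more than either other. The letters tell nothing of the weight; any tin may be in any seat
- seat_left (a point): left seat of the carousel as the robot sees it: centre of the seat's floor, 12 mm above the worktop, inside a steel collar 10 mm high and 58 mm inside diameter (3 mm play round a tin). 92 mm from the carousel's axis
- seat_front (a point): front (nearest the robot) seat of the carousel as the robot sees it: centre of the seat's floor, 12 mm above the worktop, inside a steel collar 10 mm high and 58 mm inside diameter (3 mm play round a tin). 92 mm from the carousel's axis
- seat_right (a point): right seat of the carousel as the robot sees it: centre of the seat's floor, 12 mm above the worktop, inside a steel collar 10 mm high and 58 mm inside diameter (3 mm play round a tin). 92 mm from the carousel's axis
- dial_timer: white square kitchen-type timer with a black dial, 68x68x49 mm; a bystander, loose. Origin: centre of the underside
- sewing_tape: grey-blue round tape measure, 52x56x18 mm; a bystander, loose. Origin: centre of the underside
- fabric_scissors: scissors with black handles lying flat, 87x199x9 mm; a bystander, loose. Origin: centre of the underside
- spool_1: spool of blue thread standing, 33x33x46 mm; a bystander, loose. Origin: centre of the underside
- spool_2: spool of red thread, 33x33x46 mm; a bystander, loose. Origin: centre of the underside
Not all that is in view belongs to the job. Leave any red look-alike of the tin_c alone.

How it is judged:
On the way, in this order (a step that is already met when the one before it is completed fails the run):
1. the key is fully home in the lock (z of key_tip in the frame of lock_mouth below -0.017 m and horizontal distance between key_tip and lock_mouth below 0.005 m and angle between key's own z axis and vertical below 0.15 rad), for 0.2 s.
2. the key has turned the keeper to its open stop (all of step 1 and value of joint keeper above 0.96 rad), for 0.2 s.
3. the left tin is hefted: lifted 3 cm or more above the left seat (((horizontal distance between tin_a and seat_left below 0.04 m and height (world z) of tin_a above 0.042 m and contact force between the fingers and tin_a above 1 N) or (horizontal distance between tin_b and seat_left below 0.04 m and height (world z) of tin_b above 0.042 m and contact force between the fingers and tin_b above 1 N) or (horizontal distance between tin_c and seat_left below 0.04 m and height (world z) of tin_c above 0.042 m and contact force between the fingers and tin_c above 1 N))), for 0.2 s.
4. then the front tin likewise (((horizontal distance between tin_a and seat_front below 0.04 m and height (world z) of tin_a above 0.042 m and contact force between the fingers and tin_a above 1 N) or (horizontal distance between tin_b and seat_front below 0.04 m and height (world z) of tin_b above 0.042 m and contact force between the fingers and tin_b above 1 N) or (horizontal distance between tin_c and seat_front below 0.04 m and height (world z) of tin_c above 0.042 m and contact force between the fingers and tin_c above 1 N))), for 0.2 s.
5. then the right tin likewise (((horizontal distance between tin_a and seat_right below 0.04 m and height (world z) of tin_a above 0.042 m and contact force between the fingers and tin_a above 1 N) or (horizontal distance between tin_b and seat_right below 0.04 m and height (world z) of tin_b above 0.042 m and contact force between the fingers and tin_b above 1 N) or (horizontal distance between tin_c and seat_right below 0.04 m and height (world z) of tin_c above 0.042 m and contact force between the fingers and tin_c above 1 N))), for 0.2 s.
At the end, for the whole second after the job is handed in: Heaviest tin held by the fingers alone, still, upright within 0.25 rad, underside over 15 cm above the worktop; both others upright and down in seats (within 8 mm of centre), bearing there under 4.2 N as only the lighter ones do; key home in the lock, keeper at its open stop (over 0.94 rad) (all of step 1 and (((height (world z) of tin_a above 0.15 m and angle between tin_a's own z axis and vertical below 0.25 rad and contact force between the fingers and tin_a above 1 N and linear speed of tin_a below 0.05 m/s and contact force between tin_a and carousel below 0.1 N and contact force between tin_a and key below 0.1 N) and ((horizontal distance between tin_b and seat_left below 0.008 m or horizontal distance between tin_b and seat_front below 0.008 m or horizontal distance between tin_b and seat_right below 0.008 m) and z of tin_b in the frame of carousel below 0.017 m and angle between tin_b's own z axis and vertical below 0.1 rad and contact force between tin_b and carousel below 4.2 N) and ((horizontal distance between tin_c and seat_left below 0.008 m or horizontal distance between tin_c and seat_front below 0.008 m or horizontal distance between tin_c and seat_right below 0.008 m) and z of tin_c in the frame of carousel below 0.017 m and angle between tin_c's own z axis and vertical below 0.1 rad and contact force between tin_c and carousel below 4.2 N)) or ((height (world z) of tin_b above 0.15 m and angle between tin_b's own z axis and vertical below 0.25 rad and contact force between the fingers and tin_b above 1 N and linear speed of tin_b below 0.05 m/s and contact force between tin_b and carousel below 0.1 N and contact force between tin_b and key below 0.1 N) and ((horizontal distance between tin_a and seat_left below 0.008 m or horizontal distance between tin_a and seat_front below 0.008 m or horizontal distance between tin_a and seat_right below 0.008 m) and z of tin_a in the frame of carousel below 0.017 m and angle between tin_a's own z axis and vertical below 0.1 rad and contact force between tin_a and carousel below 4.2 N) and ((horizontal distance between tin_c and seat_left below 0.008 m or horizontal distance between tin_c and seat_front below 0.008 m or horizontal distance between tin_c and seat_right below 0.008 m) and z of tin_c in the frame of carousel below 0.017 m and angle between tin_c's own z axis and vertical below 0.1 rad and contact force between tin_c and carousel below 4.2 N)) or ((height (world z) of tin_c above 0.15 m and angle between tin_c's own z axis and vertical below 0.25 rad and contact force between the fingers and tin_c above 1 N and linear speed of tin_c below 0.05 m/s and contact force between tin_c and carousel below 0.1 N and contact force between tin_c and key below 0.1 N) and ((horizontal distance between tin_a and seat_left below 0.008 m or horizontal distance between tin_a and seat_front below 0.008 m or horizontal distance between tin_a and seat_right below 0.008 m) and z of tin_a in the frame of carousel below 0.017 m and angle between tin_a's own z axis and vertical below 0.1 rad and contact force between tin_a and carousel below 4.2 N) and ((horizontal distance between tin_b and seat_left below 0.008 m or horizontal distance between tin_b and seat_front below 0.008 m or horizontal distance between tin_b and seat_right below 0.008 m) and z of tin_b in the frame of carousel below 0.017 m and angle between tin_b's own z axis and vertical below 0.1 rad and contact force between tin_b and carousel below 4.2 N))) and value of joint keeper above 0.94 rad); the arm keeps its last pose, push and grip.
It fails at once if the keeper is turned without the key in the lock (value of joint keeper above 0.3 rad and not (z of key_tip in the frame of lock_mouth below -0.01 m and horizontal distance between key_tip and lock_mouth below 0.008 m)).
It fails at once if a tin is dropped or flung (faster than 0.8 m/s) (linear speed of any of tin_a, tin_b, tin_c above 0.8 m/s).
It fails at once if a tin is tipped more than 0.7 rad (angle between any of tin_a, tin_b, tin_c's own z axis and vertical above 0.7 rad).
It fails at once if a bystander is moved more than 3 cm (distance of any of dial_timer, sewing_tape, fabric_scissors, spool_1, spool_2 from where it was at the start of the episode above 0.03 m).
It also fails if it takes over 72 s, if anything falls off the work surface, if the arm or the gripper's body presses on something with over 40 N, if the wrist force passes 120 N, or if a joint passes its speed limit or range.

## Robot

A 6-joint arm with a two-finger parallel gripper is mounted at the origin on a cart in front of the work surface, level with it; the furniture and walls round the work are solid. World frame = base frame: x ahead of the robot, y to its left, z up, the work surface at z = 0. Lengths are in m, angles in rad, forces in N, time in s.
With the tool pointing down it reaches from about 0.275 to 0.75 m from the base axis. Payload 10.2 kg.
Tool frame: the origin (TCP) lies midway between the tips of the shut fingers; the grasp point (between the pads) lies 19 mm behind it (env.hold_point_z is the distance from the TCP to the grasp point, in m); z points along the fingers, y is the line along which they close (so a half turn about z gives the same grasp; the last joint's range is limited). The gripper opens to 85 mm and grips with 20 to 120 N. Pads are 22 mm wide; open, the fingers measure 114 mm over their backs; the gripper's body (76 mm by 85 mm) begins 54 mm behind the grasp point. The pads swing forward as they close: fully open they stand 13 mm farther back than shut.
Start: joints at [-1.534, 0.313, 1.498, -0, 1.331, -0.223], TCP at [0.135, -0.507, 0.231] pointing down, gripper open.
Joint ranges: [-2.94, 2.94], [-0.97, 2.17], [0.19, 2.56], [-1.23, 4.37], [0.02, 3.11], [-2.88, 2.88]. Speed limits (rad/s): [2.39, 2.39, 3.01, 3.14, 3.14, 3.14].

## Interface

Orientations are given as a unit quaternion [x, y, z, w].
In Python, from bench import env, kinematics, monitor, eyes, job gives the robot as it stands. The module is installed in compiled form; this text tells all that it offers. Calls block until the motion is done:
- env.reach(position, orientation): joint-space move of the TCP to a pose.
- env.movel(position, velocity=0.15, frame=None, guard=None): straight line of the TCP; frame=None keeps the orientation; velocity is the mean speed in m/s. With guard (N) it stops when the force on the tool has changed by that much, and returns True; else False.
- env.set_joints(angles): joint-space move.
- env.release() and env.close_gripper(effort=None): open the fingers fully, or close them until they stop; effort is the grip in N (None keeps the last).
- env.hold(seconds).
- kinematics.ik(position, orientation): joint angles nearest the present ones, or None.
- monitor.sense(): the state.
- eyes.grab_frame(name): name is "scene" or "top"; returns a dict with "frame" (480x640x3 uint8, red, green, blue), "mtx" (3x3 intrinsics, pixels), "k1" (the pictures are not rectified: a ray, as slopes to the right and down, at radius r is drawn at 1 + k1 r^2 times it, then the intrinsics apply), "view" (4x4, takes a point from world to camera coordinates). Camera axes: x right, y down, z forward; pixel columns grow to the right and rows downward; lengths in m; the calibration is good to about 2 mm. A picture is of the moment at which its call begins. There is no depth.
A pose or a line that the arm cannot do raises env.MotionError and nothing moves.
- job.hand_in(): hands the job in; it is judged then, once.
The state is a dict: "clock": time; "joints": joint angles; "qvel": joint speeds; "joint_efforts": joint torques, N m; "position": TCP position; "ee_rot": TCP orientation; "contact_force": force on the tool from outside, world axes, zero at the start; "ft_torque": the same for the moment, N m; "finger_gap": opening from 0.0 (shut) to 1.0 (fully open); "gripper_force": force on a finger pad.
Only numpy, scipy, OpenCV 4.12 (cv2) and the standard library are available. Lean on these libraries where they do the work, as an engineer would, in place of code of your own. Each camera call takes 0.05 s, during which the arm holds its last target. There are 200 camera calls.

## Working session

There is one attempt and no reset: what is moved stays moved. The work goes in short steps, each a Python script; the robot and the scene stay as the last script left them, time stands still between calls to the robot, and variables do not carry over. Pictures are saved under pics/ and viewed, at most 10 in all, crops included, and the job is handed in when it is done.

```bash
mkdir -p pics; cat > h.py <<'E'
from bench import env, kinematics, monitor, eyes, job
import numpy as np, cv2
from scipy.spatial.transform import Rotation as R
def ray(f,uv):
    K=f["mtx"];x=(np.array(uv,float)-[K[0][2],K[1][2]])/[K[0][0],K[1][1]]
    u=x.copy()
    for _ in range(20): u=x/(1+f["k1"]*(u@u))
    V=np.array(f["view"]);d=V[:3,:3].T@np.r_[u,1];c=-V[:3,:3].T@V[:3,3]
    return c,d/np.linalg.norm(d)
def onz(f,uv,z):
    c,d=ray(f,uv);return c+d*(z-c[2])/d[2]
def proj(f,p):
    V=np.array(f["view"]);q=V[:3,:3]@np.array(p)+V[:3,3];u=q[:2]/q[2];u=u*(1+f["k1"]*(u@u))
    K=f["mtx"];return u*[K[0][0],K[1][1]]+[K[0][2],K[1][2]]
def save(f,n,box=None,s=1):
    im=cv2.cvtColor(f["frame"],cv2.COLOR_RGB2BGR)
    if box: im=im[box[1]:box[3],box[0]:box[2]]
    cv2.imwrite("pics/"+n,cv2.resize(im,None,fx=s,fy=s,interpolation=cv2.INTER_CUBIC))
def down(yaw): # tool z down, tool y axis at angle yaw in world
    y=np.array([np.cos(yaw),np.sin(yaw),0]);z=np.array([0,0,-1.]);return R.from_matrix(np.c_[np.cross(y,z),y,z]).as_quat()
E
python3 - <<'E'
from h import *
import pickle
F={}
for n in("scene","top"):
    f=eyes.grab_frame(n);F[n]=f;save(f,n+"0.png");c,d=ray(f,(320,240));print(n,c,d,f["k1"],f["mtx"][0])
pickle.dump(F,open("F0.pkl","wb"));s=monitor.sense();print(s)
E
```

```text
scene [ 0.48623342 -1.0699054   1.0566124 ] [ 0.09713889  0.72286567 -0.68412664] -0.11375103211914103 [550.96049235   0.         310.24713954]
top [ 0.40686459 -0.05859788  1.31098917] [ 0.1452257   0.0262001  -0.98905159] 0.002589435762035036 [469.82877261   0.         328.27346215]
{'clock': 0.1, 'joints': array([-1.53439944e+00,  3.13398476e-01,  1.49832662e+00,  2.15594433e-05,
        1.33096861e+00, -2.23390312e-01]), 'qvel': array([ 0.00048744, -0.00412111, -0.00287656, -0.00048289,  0.00159215,
       -0.00017976]), 'joint_efforts': array([ 3.64840933e-03, -4.12904012e+01, -2.60141355e+01, -1.61195799e-04,
        3.04989604e-03,  1.35343282e-05]), 'position': array([ 0.13485003, -0.50717105,  0.23080301]), 'ee_rot': array([ 9.91575863e-01,  1.29526076e-01,  6.18214670e-05, -5.47144049e-04]), 'contact_force': array([ 0.88874125,  0.23370648, -1.11908135]), 'ft_torque': array([0.02853835, 0.0028363 , 0.01022023]), 'gripper_force': 0.0, 'finger_gap': 1.0013595240617772}
```

View pics/scene0.png

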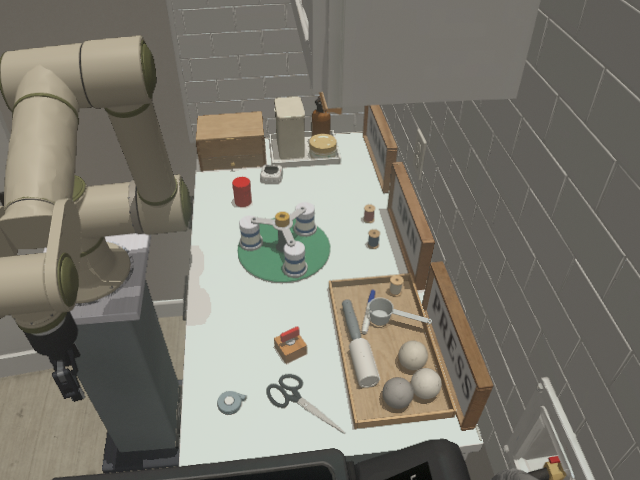

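View pics/top0.png

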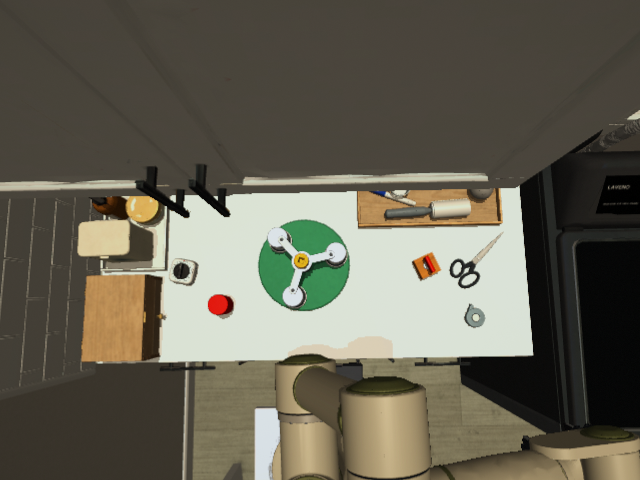

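Scene view: carousel about (284,248) with the lock at (283,218), key in its stand at (290,340), red look-alike tin at (242,191), scissors, tape and timer well clear. Top view: lock at (302,260), lids at (278,239), (336,255) and (294,297), stand at (426,266).

```bash
cat > m.py <<'E'
from h import *
import pickle
F=pickle.load(open("F0.pkl","rb"));f=F["top"];g=F["scene"]
def mask(f,lo,hi,box,smin=0):
    h=cv2.cvtColor(f["frame"],cv2.COLOR_RGB2HSV);m=cv2.inRange(h,np.array(lo),np.array(hi))
    o=np.zeros_like(m);x0,y0,x1,y1=box;o[y0:y1,x0:x1]=m[y0:y1,x0:x1];return o
def big(m):
    return max(cv2.findContours(m,cv2.RETR_EXTERNAL,cv2.CHAIN_APPROX_NONE)[0],key=cv2.contourArea)[:,0,:].astype(float)
def circ(P):
    A=np.c_[2*P[:,:2],np.ones(len(P))];s=np.linalg.lstsq(A,(P[:,:2]**2).sum(1),rcond=None)[0];return s[:2],np.sqrt(s[2]+s[:2]@s[:2])
if __name__=="__main__":
    for n,ff,box in(("top",f,(240,200,370,330)),("scene",g,(220,190,345,290))):
        m=mask(ff,(60,80,30),(90,255,200),box)
        P=np.array([onz(ff,p,.012) for p in cv2.convexHull(big(m).astype(np.int32))[:,0,:]])
        print(n,"carousel",*circ(P))
    for n,ff,box in(("top",f,(285,240,320,278)),("scene",g,(268,205,298,225))):
        m=mask(ff,(18,120,60),(32,255,255),box);c=big(m);print(n,"brass",c.mean(0),circ(np.array([onz(ff,p,.123) for p in c])))
    for n,ff,box in(("top",f,(405,245,450,290)),("scene",g,(265,315,320,370))):
        h=mask(ff,(0,190,70),(6,255,255),box);c=big(h)
        print(n,"red",cv2.minAreaRect(c.astype(np.float32)),cv2.contourArea(c.astype(np.float32)))
        b=cv2.boxPoints(cv2.minAreaRect(c.astype(np.float32)));
        for p in b: print("   ",onz(ff,p,.074 if 1 else 0).round(4))
        h=mask(ff,(0,100,60),(20,255,255),box);c=big(h)
        print(n,"stand",[onz(ff,p,.034).round(4).tolist() for p in cv2.boxPoints(cv2.minAreaRect(c.astype(np.float32)))])
    a=cv2.resize(f["frame"][215:315,250:350],(400,400),interpolation=cv2.INTER_CUBIC);b=cv2.resize(f["frame"][241:291,401:451],(400,400),interpolation=cv2.INTER_CUBIC)
    cv2.imwrite("pics/c1.png",np.hstack([a,b])[:,:,::-1])
E
python3 m.py
```

```text
top carousel [ 0.47786053 -0.02160004] 0.07342628976344986
scene carousel [ 0.49172256 -0.03506829] 0.07508439822087426
top brass [300.69230769 260.28205128] (array([0.53023042, 0.02290096]), np.float64(0.017313755257246335))
scene brass [282.         216.26666667] (array([0.53227875, 0.01830122]), np.float64(0.016253428221397456))
top red ((429.4121398925781, 263.8097229003906), (16.203582763671875, 3.9810526371002197), 65.224853515625) 49.0
    [ 0.5365 -0.3001  0.074 ]
    [ 0.5407 -0.3099  0.074 ]
    [ 0.5015 -0.3256  0.074 ]
    [ 0.4973 -0.3159  0.074 ]
top stand [[0.5302, -0.272, 0.034], [0.5564, -0.3278, 0.034], [0.5057, -0.35, 0.034], [0.4797, -0.2945, 0.034]]Traceback (most recent call last):
  File "m.py", line 19, in <module>
    h=mask(ff,(0,190,70),(6,255,255),box);c=big(h)
                                            ~~~^^^
  File "m.py", line 8, in big
    return max(cv2.findContours(m,cv2.RETR_EXTERNAL,cv2.CHAIN_APPROX_NONE)[0],key=cv2.contourArea)[:,0,:].astype(float)
           ~~~^^^^^^^^^^^^^^^^^^^^^^^^^^^^^^^^^^^^^^^^^^^^^^^^^^^^^^^^^^^^^^^^^^^^^^^^^^^^^^^^^^^^
ValueError: max() iterable argument is empty
```

```bash
cat > m2.py <<'E'
from m import *
for n,ff,box in(("top",f,(240,200,370,330)),("scene",g,(220,190,345,290))):
    im=ff["frame"].astype(int);m=((im[...,1]>im[...,0]+20)&(im[...,1]>im[...,2]+8)&(im[...,2]<130)).astype(np.uint8)*255
    o=np.zeros_like(m);x0,y0,x1,y1=box;o[y0:y1,x0:x1]=m[y0:y1,x0:x1]
    o=cv2.morphologyEx(o,cv2.MORPH_OPEN,np.ones((3,3)));H=cv2.convexHull(np.vstack([c.astype(np.int32) for c in cv2.findContours(o,cv2.RETR_EXTERNAL,cv2.CHAIN_APPROX_NONE)[0] if len(c)>20]))[:,0,:]
    P=np.array([onz(ff,p,.012) for p in H]);print(n,"carousel",*circ(P),"std",np.std(np.linalg.norm(P[:,:2]-circ(P)[0],axis=1)))
# lids: bright in top
im=f["frame"];hs=cv2.cvtColor(im,cv2.COLOR_RGB2HSV)
for c in((278,239),(336,255),(294,297)):
    o=np.zeros((480,640),np.uint8);cv2.circle(o,c,14,255,-1);m=cv2.inRange(hs,np.array((0,0,120)),np.array((180,60,255)))&o
    P=np.array([onz(f,p,.09) for p in cv2.convexHull(big(m).astype(np.int32))[:,0,:]]);print("lid",*circ(P))
print("scene stand/keys hsv", [ (p,cv2.cvtColor(g["frame"],cv2.COLOR_RGB2HSV)[p[1],p[0]].tolist()) for p in((290,335),(288,352),(283,217),(283,248))])
print("top hsv lock", [hs[y,x].tolist() for x,y in((301,260),(295,258),(305,263),(290,220))])
gs=g["frame"];a=cv2.resize(f["frame"][240:280,280:320],(400,400),interpolation=cv2.INTER_CUBIC);b=cv2.resize(gs[310:370,260:320],(400,400),interpolation=cv2.INTER_CUBIC)
cv2.imwrite("pics/c1.png",np.hstack([a,b])[:,:,::-1])
print("proj lock guess",proj(g,(.5302,.0229,.123)),"key bar centre",proj(g,(.519,-.3129,.074)))
E
sed -i 's/(0,190,70),(6,255,255)/(0,150,70),(4,255,255)/' m.py; python3 m2.py
```

```text
top carousel [0.5308428  0.02266204] 0.12654533368271328 std 0.0003035334519124919
scene carousel [0.53223992 0.0127824 ] 0.1239033340232201 std 0.0024937626817236377
lid [0.59205559 0.08450517] 0.035112522382859175
lid [ 0.54773688 -0.06790264] 0.03352329118401909
lid [0.44544902 0.04757768] 0.02797219202331158
scene stand/keys hsv [((290, 335), [4, 110, 118]), ((288, 352), [15, 127, 190]), ((283, 217), [20, 119, 133]), ((283, 248), [40, 7, 106])]
top hsv lock [[23, 221, 220], [21, 225, 224], [24, 223, 223], [48, 15, 227]]
proj lock guess [281.08640344 215.03413164] key bar centre [288.4141425  329.59238053]
```

View pics/c1.png

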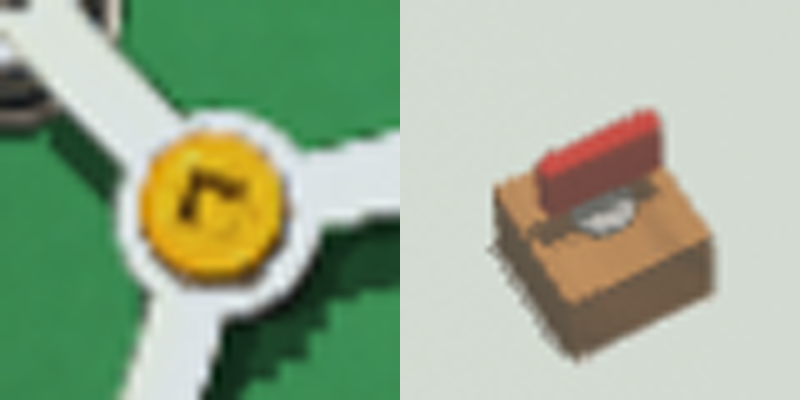

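Crop: the lock's hole (dark edges) is square with the front arm, about 17° of yaw; the key bar sits centred on the stand and along its side. Next: arm angle, reachability of all poses, then grasp the key.

```bash
python3 - <<'E'
from m import *
C=np.array([.5307,.0226])
hs=cv2.cvtColor(f["frame"],cv2.COLOR_RGB2HSV);m=cv2.inRange(hs,np.array((0,0,150)),np.array((180,70,255)))
A=[]
for v,u in np.argwhere(m>0):
    if 240<u<370 and 200<v<330:
        p=onz(f,(u,v),.098)[:2]-C; r=np.hypot(*p)
        if .03<r<.058: A.append(np.arctan2(p[1],p[0]))
A=np.array(A);a=np.angle(np.exp(3j*A).mean())/3*180/np.pi
print("arms dir mod120",a,len(A), [round(float(np.degrees(np.angle(np.exp(1j*A[np.abs(np.angle(np.exp(1j*(A-np.radians(a+k)))))<.5]).mean()))),1) for k in(0,120,240)])
def j(p,q): 
    r=kinematics.ik(p,q); return None if r is None else np.round(r,2).tolist()
for k in range(4):
  for nm,p,y in(("key",(.5185,-.3125,.044),113),("ins",(*C,.131),73-90*0),("ins2",(*C,.131),163),("turned",(*C,.131),73-70),("turned2",(*C,.131),163-70)):
    if k<2: print(k,nm,y+180*k,j(p,down(np.radians(y+180*k))))
for nm,th in(("L",43),("F",163),("R",-77)):
  for k in(90,-90): print(nm,k,j((*(C+.092*np.array([np.cos(np.radians(th)),np.sin(np.radians(th))])),.054),down(np.radians(th+k))))
E
```

```text
arms dir mod120 42.06550204298444 253 [41.6, 161.0, -76.4]
0 key 113 [-0.74, 0.68, 1.44, -0.0, 1.02, -2.71]
0 ins 73 [-0.18, 0.43, 1.61, -0.0, 1.1, -1.45]
0 ins2 163 None
0 turned 3 [-0.18, 0.43, 1.61, -0.0, 1.1, -0.23]
0 turned2 93 [-0.18, 0.43, 1.61, -0.0, 1.1, -1.8]
1 key 293 [-0.74, 0.68, 1.44, -0.0, 1.02, 0.43]
1 ins 253 [-0.18, 0.43, 1.61, -0.0, 1.1, 1.69]
1 ins2 343 [-0.18, 0.43, 1.61, -0.0, 1.1, 0.12]
1 turned 183 None
1 turned2 273 [-0.18, 0.43, 1.61, -0.0, 1.1, 1.34]
L 90 [-0.05, 0.67, 1.44, -0.0, 1.03, -2.37]
L -90 [-0.05, 0.67, 1.44, -0.0, 1.03, 0.77]
F 90 [-0.15, 0.39, 1.93, -0.0, 0.82, 1.71]
F -90 [-0.15, 0.39, 1.93, -0.0, 0.82, -1.43]
R 90 [-0.33, 0.58, 1.6, -0.0, 0.96, -0.56]
R -90 [-0.33, 0.58, 1.6, -0.0, 0.96, 2.58]
```

```bash
python3 - <<'E'
from h import *
q=down(np.radians(-67.))
env.reach([.5185,-.3125,.13],q)
env.movel([.5185,-.3125,.044],velocity=.12,guard=8)
s=monitor.sense();print(s["clock"],s["position"],s["contact_force"],s["ft_torque"])
env.close_gripper(effort=60)
s=monitor.sense();print(s["clock"],s["position"],s["contact_force"],s["finger_gap"],s["gripper_force"])
env.movel([.5185,-.3125,.20],velocity=.12)
s=monitor.sense();print(s["clock"],s["position"],s["contact_force"],s["finger_gap"],s["gripper_force"])
f=eyes.grab_frame("scene");u,v=proj(f,(.5185,-.3125,.19)).astype(int);save(f,"k1.png",(u-60,v-45,u+60,v+60),5)
print(u,v)
E
```

```text
2.5917 [ 0.51883269 -0.31288194  0.04480197] [ 0.04412288 -0.50549203  0.87524832] [-0.0812192   0.01596733 -0.00846687]
3.2667 [ 0.51893442 -0.31330927  0.04428299] [ 2.46559514 -3.95832807 -0.9106307 ] 0.10461981646744743 60.34064322710037
4.7167 [ 0.51825494 -0.31230656  0.19917039] [-0.119938    0.20247168 -0.55234723] 0.10864172785568105 60.416908878833055
286 295
```

View pics/k1.png

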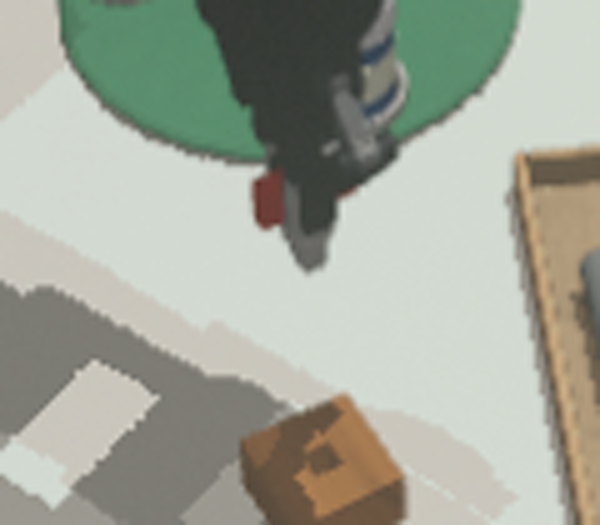

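Key held (bar red ends either side of the fingers, stand hole empty at (322,458) of the crop). Now insertion with a guarded search.

```bash
python3 - <<'E'
from h import *
C=np.array([.5307,.0226]);q=down(np.radians(-18.))
env.reach([*C,.20],q)
env.movel([*C,.160],velocity=.1)
for d in [(0,0),(2.5,0),(-2.5,0),(0,2.5),(0,-2.5),(3,3),(-3,3),(3,-3),(-3,-3)]:
    o=C+np.array(d)/1000
    env.movel([*o,.158],velocity=.05)
    hit=env.movel([*o,.1325],velocity=.04,guard=6)
    s=monitor.sense();print(d,hit,round(s["clock"],2),s["position"].round(4),s["contact_force"].round(1),s["ft_torque"].round(2),flush=True)
    if s["position"][2]<.138 or s["clock"]>25: break
E
```

```text
(0, 0) True 7.44 [0.5306 0.0226 0.1327] [ 2.3 -0.6  3. ] [-0.05 -0.18 -0.02]
```

```bash
python3 - <<'E'
from h import *
C=np.array([.5307,.0226])
print(env.movel([*C,.1305],velocity=.03,guard=8))
s=monitor.sense();z=s["position"][2];print(s["position"].round(4),s["contact_force"].round(1))
env.hold(.25)
for a in (12,24,36,48,58,64,68,71):
    env.reach([*C,z],down(np.radians(-18.-a)))
    s=monitor.sense();x=R.from_quat(s["ee_rot"]).as_matrix()[:,1]
    print(a,round(np.degrees(np.arctan2(x[1],x[0])),1),round(s["clock"],2),s["position"].round(4),s["contact_force"].round(1),s["ft_torque"].round(2),flush=True)
    if abs(s["ft_torque"][2])>1 : break
f=eyes.grab_frame("top");save(f,"t2.png",(240,200,370,330),4)
E
```

```text
False
[0.5308 0.0225 0.1326] [-9.1  0.3 21.1]
12 -29.8 8.26 [0.531  0.0222 0.1328] [ 0.5 -3.2  4.5] [-0.58 -0.05  0.01]
24 -41.8 8.57 [0.5308 0.0224 0.1328] [-1.2 -3.3  5.1] [-0.51  0.21  0.02]
36 -53.8 8.89 [0.5307 0.0226 0.1327] [-1.6 -2.1  5.9] [-0.32  0.26 -0.01]
48 -65.8 9.21 [0.5306 0.0228 0.1327] [-1.7  0.1  6.4] [-0.13  0.3  -0.02]
58 -75.8 9.5 [0.5306 0.023  0.1327] [-1.5 -0.3  5.9] [0.1  0.32 0.04]
64 -81.8 9.75 [0.5306 0.0231 0.1327] [-0.8  0.8  6.2] [0.22 0.31 0.02]
68 -85.8 10.0 [0.5306 0.0232 0.1327] [-1.6  2.4  5.4] [0.33 0.27 0.09]
71 -88.8 10.25 [0.5306 0.0232 0.1327] [-0.7  1.8  6.1] [0.38 0.26 0.22]
```

View pics/t2.png

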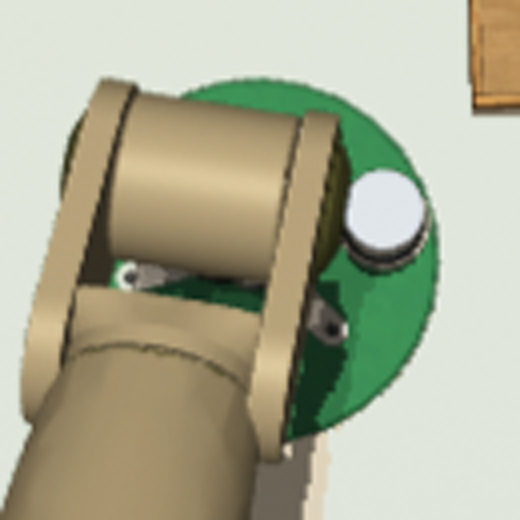

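Keeper arms have swung off: right lid (385,208 in the crop) is bare, arm tips at (130,275) and (335,328). Push a little more against the stop, release, retreat and measure the arms.

```bash
python3 - <<'E'
from h import *
C=np.array([.5307,.0226]);z=.1325
for a in (74,77,80):
    env.reach([*C,z],down(np.radians(-18.-a)))
    s=monitor.sense();print(a,round(s["clock"],2),s["contact_force"].round(1),s["ft_torque"].round(2),flush=True)
    if abs(s["ft_torque"][2])>.9: break
env.hold(.3)
env.release()
env.movel([*C,.21],velocity=.2)
env.reach([.45,-.15,.30],down(np.radians(-60)))
f=eyes.grab_frame("top");save(f,"t3.png",(240,200,370,330),4)
import pickle;pickle.dump(f,open("F1.pkl","wb"))
s=monitor.sense();print(s["clock"],s["contact_force"],s["finger_gap"])
hs=cv2.cvtColor(f["frame"],cv2.COLOR_RGB2HSV);m=cv2.inRange(hs,np.array((0,0,150)),np.array((180,70,255)))
A=[]
for v,u in np.argwhere(m>0):
    if 240<u<370 and 200<v<330:
        p=onz(f,(u,v),.098)[:2]-C; r=np.hypot(*p)
        if .03<r<.058: A.append(np.arctan2(p[1],p[0]))
print(len(A),np.degrees(np.angle(np.exp(3j*np.array(A)).mean()))/3)
E
```

```text
74 10.55 [-0.9  2.3  6.1] [0.43 0.26 0.33]
77 10.8 [-1.5  2.5  6.4] [0.51 0.2  0.5 ]
80 11.05 [-0.4  1.8  5.9] [0.56 0.07 0.58]
13.65 [-0.08745593  0.35210615 -0.12831366] 1.001671769117631
263 -15.667920223482577
```

View pics/t3.png

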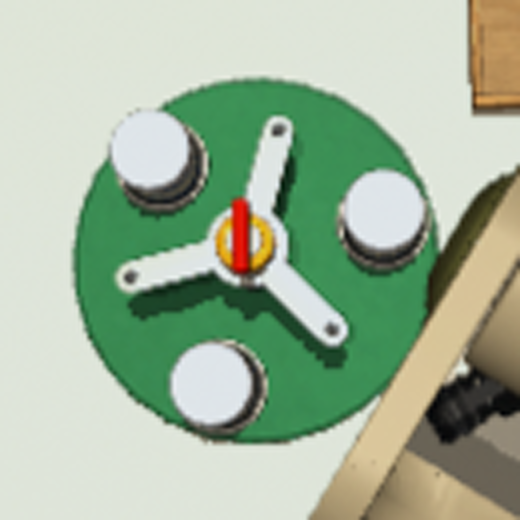

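Top crop: key bar central at (240,240), arms' tips at (278,130), (130,278), (333,330), midway between the lids at (150,150), (383,208), (212,385); the key is home and the keeper at its stop. Now lid centres, then left heft.

```bash
cat > heft.py <<'E'
from h import *
def mean(n=12):
    a=[]
    for _ in range(n): env.hold(.04);a.append(monitor.sense()["contact_force"])
    return np.mean(a,0)
def heft(c,yaw,first=True):
    q=down(yaw);env.reach([*c,.125],q)
    env.hold(.3);b=mean()
    hit=env.movel([*c,.054],velocity=.12,guard=12);s=monitor.sense();print("down",hit,round(s["clock"],2),s["position"].round(4))
    env.close_gripper(effort=60);s=monitor.sense();print("grip",s["finger_gap"],s["gripper_force"],s["contact_force"].round(1))
    env.movel([*c,.106],velocity=.08);env.hold(.4);w=mean()
    s=monitor.sense();print("WEIGHT",(b-w).round(2),round(s["clock"],2),s["position"].round(4),s["finger_gap"])
def setback(c):
    env.movel([*c,.060],velocity=.08);hit=env.movel([*c,.0538],velocity=.03,guard=5)
    s=monitor.sense();print("set",hit,s["position"].round(4),s["contact_force"].round(1))
    env.release();env.movel([*c,.125],velocity=.15);print(round(monitor.sense()["clock"],2))
E
cat > lids.py <<'E'
from m import *
f=pickle.load(open("F1.pkl","rb"));C=np.array([.5307,.0226])
hs=cv2.cvtColor(f["frame"],cv2.COLOR_RGB2HSV);T={}
for n,c in(("L",(277.5,237.5)),("F",(293,296)),("R",(335.7,252))):
    o=np.zeros((480,640),np.uint8);cv2.circle(o,(int(c[0]+.5),int(c[1]+.5)),13,255,-1);m=cv2.inRange(hs,np.array((0,0,170)),np.array((180,50,255)))&o
    P=np.array([onz(f,p,.09) for p in big(m)]);x,r=circ(P);d=x-C;T[n]=x
    print(n,x.round(4),r.round(4),"dist",np.hypot(*d).round(4),"ang",np.degrees(np.arctan2(d[1],d[0])).round(1))
th=[np.degrees(np.arctan2(*(T[n]-C)[::-1]))-k for n,k in(("L",43),("F",163),("R",-77))];y=np.mean(th);print(th)
S={n:(C+.092*np.array([np.cos(np.radians(k+y)),np.sin(np.radians(k+y))])) for n,k in(("L",43),("F",163),("R",-77))};print(S)
pickle.dump({n:(T[n]+S[n])/2 for n in T},open("T.pkl","wb"))
E
python3 lids.py
```

```text
L [0.5995 0.0889] 0.0264 dist 0.0956 ang 43.9
F [0.4438 0.0477] 0.025 dist 0.0905 ang 163.9
R [ 0.5543 -0.0658] 0.0249 dist 0.0915 ang -75.1
[np.float64(0.9021760458224506), np.float64(0.907360363529591), np.float64(1.9430062526154614)]
{'L': array([0.59659883, 0.0867977 ]), 'F': array([0.44215375, 0.04757121]), 'R': array([ 0.55334742, -0.06656891])}
```

```bash
python3 - <<'E'
from heft import *
import pickle
T=pickle.load(open("T.pkl","rb"));env.reach([.52,.05,.25],down(np.radians(-46)))
heft(T["L"],np.radians(44-90))
f=eyes.grab_frame("scene");save(f,"h1.png",(190,140,350,260),4)
E
```

```text
down False 16.73 [0.5985 0.0878 0.0547]
grip 0.6124878901415864 62.67183171585202 [-1.7 -0.3  6. ]
WEIGHT [ 0.04 -0.17  5.45] 18.84 [0.5981 0.0878 0.106 ] 0.6109088971474154
```

View pics/h1.png

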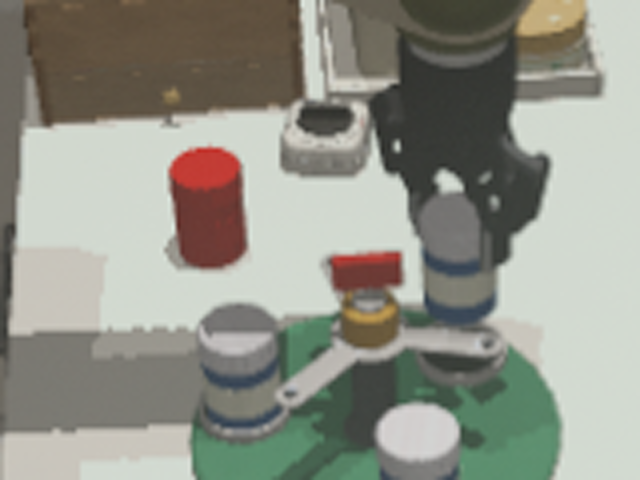

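The left tin is lifted clear of its seat, 5.45 N (0.56 kg), which can only be the heaviest; the others are still hefted as asked.

```bash
python3 - <<'E'
from heft import *
import pickle
T=pickle.load(open("T.pkl","rb"))
setback(T["L"]);env.movel([*T["L"],.22],velocity=.25)
env.reach([.48,.05,.22],down(np.radians(74)))if 0 else None
heft_yaw={"F":np.radians(164-90-180),"R":np.radians(-76+90)}
heft_yaw["F"]=np.radians(164-90)
env.reach([*T["F"],.22],down(heft_yaw["F"]))
heft(T["F"],heft_yaw["F"]);f=eyes.grab_frame("scene");save(f,"h2.png",(190,140,350,260),4)
E
```

```text
set True [0.5989 0.0878 0.0552] [0.2 0.6 5. ]
20.93
down False 25.38 [0.4434 0.0476 0.0545]
grip 0.6081597947526782 62.23864022700582 [-0.7  0.5  5.8]
WEIGHT [-0.    0.04  1.67] 27.48 [0.443  0.0476 0.106 ] 0.6078598926710181
```

View pics/h2.png

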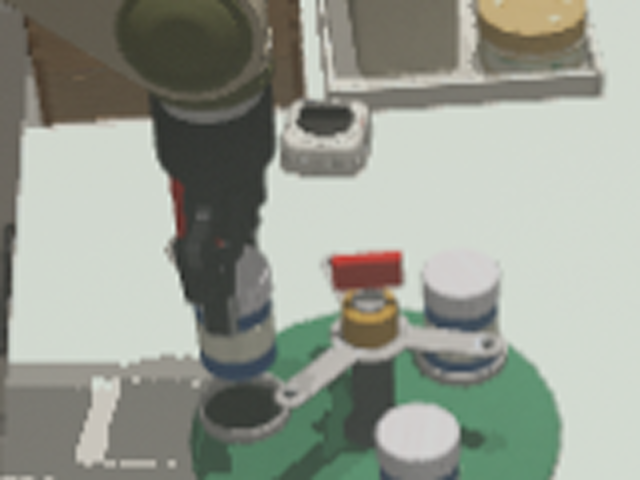

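Front tin hangs above its seat (238,310), left tin is back in its seat. Set the front back, heft the right one.

```bash
python3 - <<'E'
from heft import *
import pickle
T=pickle.load(open("T.pkl","rb"))
setback(T["F"]);env.movel([*T["F"],.22],velocity=.25)
y=np.radians(14);env.reach([*T["R"],.22],down(y))
heft(T["R"],y);setback(T["R"]);env.movel([*T["R"],.22],velocity=.25)
print(monitor.sense()["clock"])
f=eyes.grab_frame("scene");save(f,"h3.png",(190,140,350,260),4)
E
```

```text
set True [0.4437 0.0476 0.0548] [-1.5  0.1  7.2]
29.58
down False 32.98 [ 0.5542 -0.0663  0.0546]
grip 0.609263527215925 61.88789333682507 [0.1 0.2 4.9]
WEIGHT [-0.36  0.26  3.27] 35.08 [ 0.5538 -0.0662  0.106 ] 0.609618206825639
set True [ 0.5545 -0.0664  0.0551] [-0.2  0.3  4.8]
37.12
37.6583
```

View pics/h3.png

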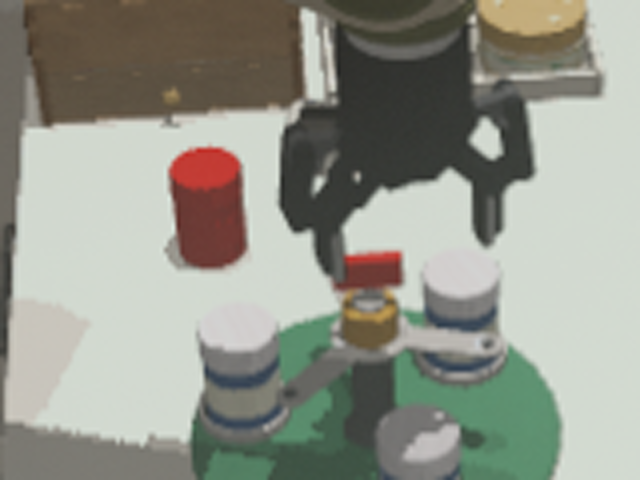

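Weights 5.45, 1.67 and 3.27 N: the left tin is heaviest. All three stand in their seats, key and keeper unmoved. Now fetch the left tin and hold it high.

```bash
python3 - <<'E'
from heft import *
import pickle
T=pickle.load(open("T.pkl","rb"));c=T["L"];y=np.radians(-46)
env.reach([*c,.22],down(y));heft(c,y);env.movel([*c,.235],velocity=.12);env.hold(1)
s=monitor.sense();print(s["clock"],s["position"],s["gripper_force"],s["finger_gap"])
f=eyes.grab_frame("scene");save(f,"h4.png",(190,120,350,280),3.75)
E
```

```text
down False 40.92 [0.5985 0.0878 0.0547]
grip 0.6109552665876437 62.43878320790827 [-2.4 -1.2  5.3]
WEIGHT [-0.05  0.03  5.22] 43.03 [0.5981 0.0878 0.106 ] 0.6150754270360786
45.2583 [0.59807259 0.08782348 0.23500343] 63.639816865324974 0.6105086304288443
```

View pics/h4.png

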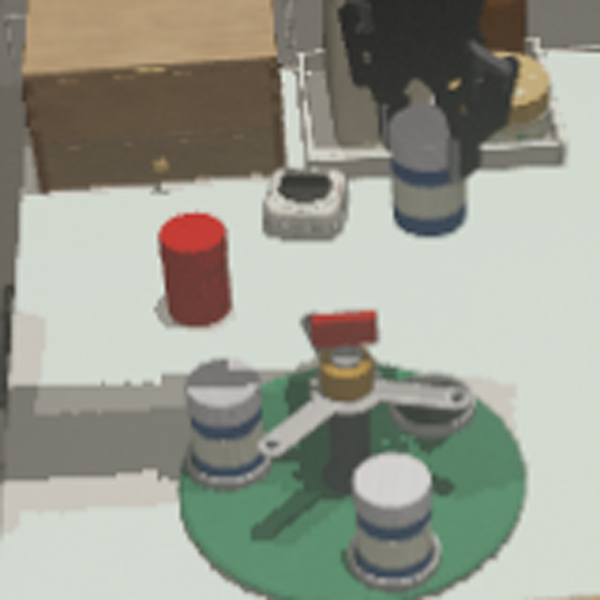

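The heaviest tin hangs upright at (428,170), its underside about 19 cm up; the other two are seated at (225,425) and (393,520), and the key is home at (345,345).

```bash
python3 -c "
from h import *
print(job.hand_in())"
```

```text
the job is handed in; nothing more can be done
None
```

I handed the job in at about 45 s of the 72 s limit, no verdict shown: the heaviest tin (left seat, about 0.55 kg) is held upright with its underside about 19 cm up, the other two are back in their seats, and the key is home in the lock with the keeper at its open stop.

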